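# Third hand at the coppersmith's press jig

### The job

Move the shouldered steel pin from the wooden rack into the hole of the metal press jig, fully home, and let go of it. Then lay the copper downpipe offcut flat on the jig's bed, close beside the pin and end-on to the sprung stop, and push it steadily against the stop until the stop's face is level with the front ends of the two cheeks (about 12 N), never ramming the stop to its end. Finish while still holding it pressed like that, so that the smith can rivet it; leave the other things on the bench alone.

Things in the scene. Friction and masses are not known exactly. Their poses are not given: they have to be found in the camera images.
- jig: Fixed press jig of bright metal. Bed: plate 260 (jig x) x 150 (y) x 25 mm thick, flat on the bench. Origin: centre of the underside, bed top at z = 25 mm. Jig x points along the bed towards the sprung stop (pressing direction), y to the left of that. The pipe belongs on the centre line y = 0: there it clears the pin's body by 2 mm. The bed from x = -130 to 50 mm is free.
- stop (a joint): Sprung stop: steel block 62 mm wide, 34 mm tall, sliding along jig x. In m: 0 at rest (face at jig x = 55 mm, 15 mm in front of the cheeks' front ends); grows as it is pushed in (+x), end of travel 0.030. Spring without preload, 800 N/m: 0.015 (face level with the cheeks' front ends, x = 70 mm) is 12 N. It springs back when let go.
- stop_face (a point): Middle of the stop's face, the side towards the pipe (jig -x), 18 mm above the bed; moves with the stop. Axes as the jig's.
- cheeks (a point): Midpoint between the front ends of the two fixed dark steel cheeks that flank the stop: jig x = 70, y = 0, 18 mm above the bed; axes as the jig's. Cheeks: 10 mm thick, 40 mm tall above the bed, inner faces at y = +-38 mm, from x = 70 to 125 mm; a back wall joins them at x = 113 to 125 mm.
- pin_hole (a point): Mouth of the jig's only hole, on the bed's top at jig x = 25, y = -37 mm, beside the pipe's lane. Round, 9.6 mm wide, through the 25 mm plate, slightly chamfered. The stop's face at rest is 30 mm from it along x, so a gripper placing the pin has most room with its fingers on the pin's +y and -y sides (jig axes).
- pin: Loose shouldered steel pin, 90 g, upright: below a thin shank 8 mm diameter, 22 mm long, tapered tip; above it a stout body 20 mm diameter, 35 mm tall. Origin: centre of the shank's tip end, z up. It starts in the end hole of the wooden rack, shoulder resting on the rack's top, 30 mm above the bench. Fully home in the jig its shoulder rests on the bed.
- rack: Fixed wooden pin rack, 60 (x) x 130 (y) x 30 mm tall; origin at the centre of its underside. The pin's hole is at rack x = 0, y = -35 mm (9.6 mm wide, through). Three thin fixed steel punch ends (7 mm diameter, up to 28 mm tall) stand at rack y = +30 to +54 mm. It stands on one side of the jig, the pipe on the other; which is which varies.
- pipe: Loose offcut of rectangular copper downpipe, open ends: 120 mm long (its x), 50 wide (y), 40 high (z), wall 3 mm, about 0.3 kg, flat on the bench at first, low seam strip along its top. Origin: centre of its underside. Ends alike; either may face the stop. Gripped across its width some 35 mm behind its middle, the gripper stays clear of pin and stop.
- tin: Bystander: open blue tin, 72 mm wide, 30 mm tall; origin at its underside. Leave alone.
- mallet: Bystander: wooden mallet lying flat, about 240 mm long. Leave alone.
- flask: Bystander: blue conical flask, 72 mm wide, 102 mm tall; origin at its underside. Leave alone.
- jar: Bystander: white jar with blue cap, 60 mm wide, 85 mm tall; origin at its underside. Leave alone.
- sprayer: Bystander: white spray bottle, 76 mm wide, 213 mm tall; origin at its underside. Leave alone.
- angle: Bystander: small copper angle piece, 60 x 50 mm, 40 mm tall; origin at its underside. Leave alone.
- driver: Bystander: screwdriver lying on the bench. Leave alone.
Not all that is in view belongs to the job. What is shaped like the pipe but pink is not meant.

How it is judged (in metres and radians):
On the way, in this order (a step that is already met when the one before it is completed fails the run):
1. the pin is fully home in the jig's hole and let go, the stop still untouched (horizontal distance between pin and pin_hole below 0.0025 m and z of pin in the frame of jig between 0.0005 and 0.0055 m and angle between pin's own z axis and vertical below 0.08 rad and contact force between the fingers and pin below 0.1 N and value of joint stop below 0.003 m), for 0.2 s.
2. the pipe lies on the bed beside the pin and is held against the stop, face level with the cheeks (horizontal distance between pin and pin_hole below 0.0025 m and z of pin in the frame of jig between 0.0005 and 0.0055 m and angle between pin's own z axis and vertical below 0.08 rad and value of joint stop between 0.01 and 0.02 m and contact force between pipe and stop between 8 and 16 N and y of pipe in the frame of jig between -0.006 and 0.006 m and angle between the x axis of pipe and the x axis of jig, either way round below 0.09 rad and z of pipe in the frame of jig between 0.022 and 0.028 m and angle between pipe's own z axis and vertical below 0.06 rad and contact force between the fingers and pipe above 1.5 N), for 0.3 s.
At the end, for the whole second after the job is handed in: Pin in the hole within 2.5 mm, shoulder within 2.5 mm of the bed, upright, not held. Pipe flat on the bed, within 6 mm of the jig's centre line and 0.09 rad of its direction, still, touched by the fingers, pressing the stop with 8 to 16 N, stop in by 10 to 20 mm, for the last second (all of step 2 and linear speed of pipe below 0.01 m/s and contact force between the fingers and pin below 0.1 N); the arm keeps its last pose, push and grip.
It fails at once if the stop is rammed to its end (pushed in more than 27 mm) (value of joint stop above 0.027 m).
It fails at once if a bystander is moved by more than 30 mm (distance of any of tin, mallet, flask, jar, sprayer, angle, driver from where it was at the start of the episode above 0.03 m).
It also fails if it takes over 67 s, if anything falls off the work surface, if the arm or the gripper's body presses on something with over 40 N, if the wrist force passes 120 N, or if a joint passes its speed limit or range.

### The arm

A 6-joint arm with a two-finger parallel gripper is mounted at the origin on the work surface. World frame = base frame: x ahead of the robot, y to its left, z up, the work surface at z = 0. Lengths are in mm, angles in rad, forces in N, time in s.
With the tool pointing down it reaches from about 275 to 1000 mm from the base axis. Payload 8.4 kg.
Tool frame: the origin (TCP) lies between the finger pads; the fingertips stand r.tips_ahead ahead of it and the grasp point (between the pads) lies 6 mm ahead of it (r.tips_ahead is the distance from the TCP to the fingertips, in mm); z points along the fingers, y is the line along which they close (so a half turn about z gives the same grasp; the last joint's range is limited). The gripper opens to 85 mm and grips with 20 to 120 N. Pads are 22 mm wide; open, the fingers measure 114 mm over their backs; the gripper's body (76 mm by 85 mm) begins 54 mm behind the grasp point. The pads swing forward as they close: fully open they stand 13 mm farther back than shut.
Start: joints at [-1.142, 0.353, 1.633, -0, 1.155, -0.002], TCP at [260.998, -567.898, 256.281] pointing down, gripper open.
Joint ranges: [-2.63, 2.63], [-0.92, 2.1], [0.06, 2.66], [-1.3, 4.44], [0, 2.69], [-3.02, 3.02]. Speed limits (rad/s): [2.22, 2.22, 2.79, 3.14, 3.14, 3.14].

### API

Orientations are given as [roll, pitch, yaw] about the fixed x, y, z axes, in that order (R = Rz(yaw) Ry(pitch) Rx(roll)).
In Python, from rig import r gives the robot as it stands.
- The arm moves only by the tool carry_out, never from a script. Its arguments are lists of equal length, an entry for each row: "delta_pos": the shift along the tool's x, y, z in m, a list of three; "rot": the turn, a rotation vector about the tool's x, y, z in degrees, a list of three. A call has 1 to 8 rows; each row is the pose to reach, as a shift and turn from the pose commanded when the call began, along the tool's axes at that moment; what a row does not reach only later rows make up. A row lasts 1/8 s, in which the tool goes at most 62.5 mm and 10.7 degrees, less where a joint would pass 70% of its speed; a pose out of reach is approached as far as the arm can. A call with a gripper value outside its range is refused whole. "claw" is the finger opening in m, from 0 to 0.0854, set as the call begins (left out, the last holds). The fingers move at their own pace and stop on an object; "grip_force" is the grip in N (left out, the last holds). Time passes only in rows, so rows that repeat a pose let the fingers close. It gives the time, the measured TCP pose, the force, the opening and the grip force at its end, in the units of the state.
- r.sense(): the state, without advancing time (a new reading comes with each control period).
- r.grab_frame(name): name is "scene" or "top" or "wrist"; returns the picture (480x640x3 uint8, blue, green, red); there is no depth.
- r.camera_info(name): a dict with "fx", "fy", "cx", "cy" (pixels), "distortion" ([k1, k2, p1, p2, k3] as OpenCV has them; the pictures are not rectified), "pose" (4x4, takes a point from camera to world coordinates); the wrist camera has in their place "hand_eye" (4x4, takes a point from camera to tool coordinates, whose origin is the TCP and whose axes are the flange's). Camera axes: x right, y down, z forward; pixel columns grow to the right and rows downward; lengths in mm; the calibration is good to about 2 mm. A picture is of the moment at which its call begins: read the wrist's pose just before it. camera_info takes no time and is no camera call.
- r.sign_off(): hands the job in; it is judged then, once.
Trained networks look in the newest picture that a camera, given by its name, has taken for a name from the list of things; names that differ only in an ending like _2 or _b are one class to them, and where a whole thing is asked for, a point or a joint stands for the part that bears it (a point fixed in the world has none). Each returns a list of dicts, best first, with "p" (0 to 1); they miss things now and then, are a little off and sometimes report something else, mostly with a low value. They report only what shows in the picture. A call takes as long as a camera call. They do not tell look-alikes from the thing itself.
- r.recognise(thing, camera): "box" ([left, top, right, bottom] in pixels, round what is visible of it).
- r.cut_out(thing, camera): "mask" (480x640 bool, what is visible of it) and "box" ([left, top, right, bottom] in pixels, round what is visible of it).
The state is a dict: "clock": time; "qpos": joint angles; "qvel": joint speeds; "joint_efforts": joint torques, N m; "eef_pos": TCP position; "tcp_rot": TCP orientation; "contact_force": force on the tool from outside, world axes, zero at the start; "wrist_torque": the same for the moment, N m; "opening": opening from 0.0 (shut) to 1.0 (fully open); "grasp_force": force on a finger pad.
Only numpy, scipy, OpenCV 4.12 (cv2) and the standard library are available. Lean on these libraries where they do the work, as an engineer would, in place of code of your own. Each camera call takes 0.05 s, during which the arm holds its last target. There are 200 camera calls.

## Working session

There is one attempt and no reset: what is moved stays moved. The work goes in short steps, Python scripts to look and compute and a tool call to move; the robot and the scene stay as the last step left them, time stands still between calls to the robot, and variables do not carry over. Pictures are saved under pics/ and viewed, at most 10 in all, crops included, and the job is handed in when it is done.

Besides the shell and the picture viewer there is one more tool, called after "Emit:" as name(argument=value, ...) on one line, values as JSON. carry_out: Moves the arm, as the interface text tells. Its arguments: {"type":"object","properties":{"delta_pos":{"type":"array","items":{"type":"array","items":{"type":"number"}}},"rot":{"type":"array","items":{"type":"array","items":{"type":"number"}}},"claw":{"type":"number"},"grip_force":{"type":"number"}},"required":["delta_pos","rot"]}

```bash
ls; mkdir -p pics
python3 - <<'E'
from rig import r
import cv2,numpy as np
print(r.tips_ahead); s=r.sense(); print(s)
for c in ("scene","top","wrist"):
    i=r.camera_info(c); print(c,{k:np.round(np.array(v),3).tolist() for k,v in i.items()})
a=r.grab_frame("scene"); b=r.grab_frame("top")
cv2.imwrite("pics/scene0.png",a); cv2.imwrite("pics/top0.png",b)
for c in ("top","scene"):
  for t in ("jig","stop","pin","rack","pipe"):
    print(c,t,[(round(d["p"],2),np.round(d["box"]).tolist()) for d in r.recognise(t,c)][:3])
E
```

```text
pics
25.0
{'clock': 0.0, 'qpos': array([-1.14239890e+00,  3.53695494e-01,  1.63414332e+00,  2.35835556e-06,
        1.15516942e+00, -2.38804823e-03]), 'qvel': array([ 0.00187677, -0.00105554,  0.00027242, -0.00036491,  0.00050256,
        0.00135669]), 'joint_efforts': array([-1.51813358e-03, -6.05259347e+01, -3.42061543e+01, -1.33713456e-04,
        9.49459733e-03, -4.19044213e-06]), 'eef_pos': array([ 260.81553074, -567.49621208,  255.52814402]), 'tcp_rot': array([-3.14017708e+00, -5.53668853e-06,  4.30784519e-01]), 'contact_force': array([ 0.39667245, -0.1627237 , -0.21889093]), 'wrist_torque': array([-0.03001886,  0.01584408,  0.01284288]), 'grasp_force': 0.0, 'opening': 1.0004480120220918}
scene {'fx': 469.63, 'fy': 469.63, 'cx': 318.738, 'cy': 244.83, 'distortion': [-0.066, 0.0, 0.0, 0.0, 0.0], 'pose': [[0.652, 0.559, -0.513, 1115.643], [0.758, -0.482, 0.439, -520.453], [-0.002, -0.675, -0.738, 963.609], [0.0, 0.0, 0.0, 1.0]]}
top {'fx': 544.647, 'fy': 544.647, 'cx': 317.536, 'cy': 237.626, 'distortion': [-0.047, 0.0, 0.0, 0.0, 0.0], 'pose': [[0.017, -0.994, 0.104, 371.322], [-
[... 409 characters left out ...]
174.0]), (0.2, [70.0, 175.0, 128.0, 215.0])]
top pin [(0.55, [205.0, 245.0, 220.0, 253.0])]
top rack [(0.63, [170.0, 238.0, 230.0, 269.0])]
top pipe [(0.95, [438.0, 246.0, 470.0, 298.0]), (0.86, [395.0, 192.0, 430.0, 243.0]), (0.6, [420.0, 313.0, 458.0, 367.0])]
scene jig [(0.91, [278.0, 247.0, 398.0, 347.0]), (0.37, [453.0, 138.0, 491.0, 205.0]), (0.35, [362.0, 188.0, 406.0, 225.0])]
scene stop [(0.69, [345.0, 286.0, 390.0, 323.0])]
scene pin [(0.56, [377.0, 199.0, 383.0, 213.0])]
scene rack [(0.76, [362.0, 186.0, 406.0, 224.0]), (0.49, [176.0, 288.0, 219.0, 340.0])]
scene pipe [(0.84, [160.0, 245.0, 189.0, 287.0]), (0.76, [176.0, 288.0, 219.0, 342.0]), (0.58, [234.0, 303.0, 290.0, 349.0])]
```

Run:
```python
import cv2
b=cv2.imread("pics/top0.png"); cv2.imwrite("pics/top0c.png",cv2.resize(b[110:390,120:520],(800,560),interpolation=cv2.INTER_CUBIC))
```

```text
(no output)
```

View pics/scene0.png

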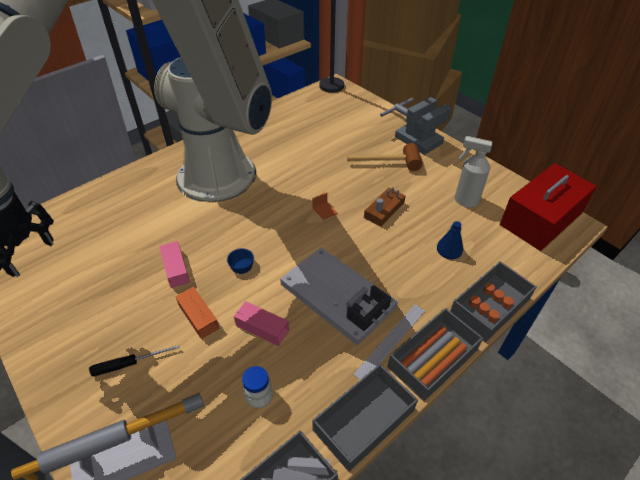

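View pics/top0c.png

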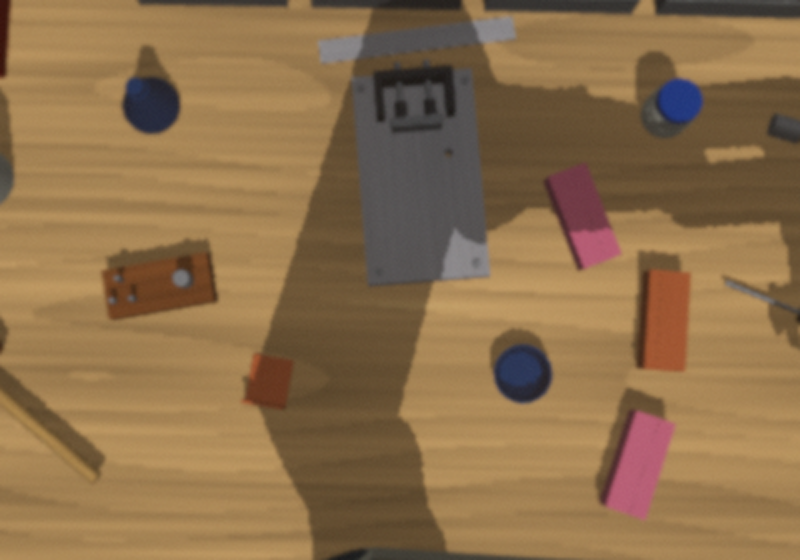

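The scene picture shows the copper pipe at (197,312) between two pink look-alikes, and the jig at (340,295) with its stop at the far end. The rack with the pin is at (380,205). In the top view the pin is at about (210,249), the hole at (344,186) and the pipe at (453,270).

```bash
cat > h.py <<'E'
from rig import r
import cv2, numpy as np
from scipy.spatial.transform import Rotation as R
def tool(s=None):
    s=s or r.sense(); T=np.eye(4); T[:3,:3]=R.from_euler("xyz",s["tcp_rot"]).as_matrix(); T[:3,3]=s["eef_pos"]; return T
def cam(name,s=None):
    i=r.camera_info(name); K=np.array([[i["fx"],0,i["cx"]],[0,i["fy"],i["cy"]],[0,0,1]])
    P=i["pose"] if name!="wrist" else tool(s)@i["hand_eye"]
    return K,np.array(i["distortion"],float),np.array(P)
def rays(c,px):
    K,d,P=c; u=cv2.undistortPoints(np.array(px,float).reshape(-1,1,2),K,d)[:,0]
    return P[:3,3],np.c_[u,np.ones(len(u))]@P[:3,:3].T
def plane(c,px,z):
    o,v=rays(c,px); return o+v*((z-o[2])/v[:,2])[:,None]
def proj(c,X):
    K,d,P=c; Q=np.linalg.inv(P); return cv2.projectPoints(np.array(X,float).reshape(-1,1,3),cv2.Rodrigues(Q[:3,:3])[0],Q[:3,3],K,d)[0][:,0]
def tri(obs):
    A=0;b=0
    for c,px in obs:
        o,v=rays(c,[px]); v=v[0]/np.linalg.norm(v[0]); M=np.eye(3)-np.outer(v,v); A=A+M; b=b+M@o
    return np.linalg.solve(A,b)
def delta(target,yaw,s=None):
    "shift (m, tool axes) and rotvec (deg) to TCP target with tool straight down at yaw"
    T=tool(s); G=R.from_euler("xyz",[np.pi,0,yaw]).as_matrix()
    return np.round(T[:3,:3].T@(np.array(target)-T[:3,3])/1000,4), np.round(np.degrees(R.from_matrix(T[:3,:3].T@G).as_rotvec()),2)
E
python3 - <<'E'
from h import *
r.grab_frame("top"); c=cam("top")
for t,z,near in (("jig",25,(328,195)),("rack",30,(200,253)),("pipe",40,(453,271)),("pin",65,(212,249))):
    L=r.cut_out(t,"top"); 
    m=min(L,key=lambda d:np.hypot((d["box"][0]+d["box"][2])/2-near[0],(d["box"][1]+d["box"][3])/2-near[1]))
    ys,xs=np.nonzero(m["mask"]); P=plane(c,np.c_[xs,ys],z)[:,:2].astype(np.float32)
    rc=cv2.minAreaRect(P); b=cv2.boxPoints(rc)
    print(t,len(xs),np.round(rc[0]),np.round(rc[1]),round(rc[2],1),"mean",P.mean(0).round())
print("hole",plane(c,[(344.5,186)],25), "pin",plane(c,[(210.5,249)],65))
E
```

```text
jig 6449 [616. -26.] [275. 150.] 6.2 mean [611. -26.]
rack 1339 [468. 288.] [ 64. 133.] 10.6 mean [467. 290.]
pipe 1269 [ 438. -324.] [ 63. 123.] 87.7 mean [ 438. -324.]
pin 73 [474. 254.] [24. 18.] 46.6 mean [475. 254.]
hole [[639.63647585 -62.59104528  25.        ]] pin [[474.39884129 254.39934259  65.        ]]
```

Run:
```python
from h import *
print(delta((640,-70,220),0.09))
```

```text
(array([ 0.5523, -0.2942,  0.0363]), array([-0.  , -0.  , 19.52]))
```

Emit:
carry_out(delta_pos=[[0.5523, -0.2942, 0.0363], [0.5523, -0.2942, 0.0363], [0.5523, -0.2942, 0.0363], [0.5523, -0.2942, 0.0363], [0.5523, -0.2942, 0.0363], [0.5523, -0.2942, 0.0363], [0.5523, -0.2942, 0.0363], [0.5523, -0.2942, 0.0363]], rot=[[0, 0, 19.5], [0, 0, 19.5], [0, 0, 19.5], [0, 0, 19.5], [0, 0, 19.5], [0, 0, 19.5], [0, 0, 19.5], [0, 0, 19.5]], claw=0.05)

```text
clock: 1.85
eef_pos: [563.9, -169.7, 227.6]
tcp_rot: [3.141, -0.001, 0.091]
contact_force: [-0.7, -0.4, -0.5]
opening: 0.587
grasp_force: 0.0
```

Run:
```python
from h import *
s=r.sense(); print(s["eef_pos"],s["tcp_rot"],s["qpos"],s["clock"],delta((640,-70,220),0.09))
```

```text
[ 563.86053545 -169.74524678  227.56531428] [ 3.14122387e+00 -5.97190641e-04  9.05847734e-02] [-2.94895835e-01  3.25939801e-01  1.74142454e+00 -1.33319989e-04
  1.07353629e+00  1.18537938e+00] 1.85 (array([ 0.0848, -0.0925,  0.0076]), array([ 0.02, -0.03,  0.03]))
```

Emit:
carry_out(delta_pos=[[0.085, -0.093, 0.008], [0.085, -0.093, 0.008], [0.085, -0.093, 0.008], [0.085, -0.093, 0.008]], rot=[[0, 0, 0], [0, 0, 0], [0, 0, 0], [0, 0, 0]])

```text
clock: 2.35
eef_pos: [638.7, -71.1, 219.1]
tcp_rot: [3.141, 0.001, 0.092]
contact_force: [-0.1, 0.1, 0.1]
opening: 0.589
grasp_force: 0.0
```

Run:
```python
from h import *
s=r.sense(); im=r.grab_frame("wrist"); np.save("jigA.npy",cam("wrist",s)[2]); cv2.imwrite("pics/jigA.png",im); print(s["eef_pos"],s["tcp_rot"],s["qvel"].round(3))
print(proj(cam("wrist",s),[(639.6,-62.6,25)]), [(round(d["p"],2),np.round(d["box"])) for d in r.recognise("pin_hole","wrist")])
```

```text
[638.66330011 -71.05499814 219.08368129] [3.14143904e+00 8.43900392e-04 9.15023295e-02] [-0.027 -0.014  0.013 -0.002 -0.    -0.001]
[[306.15189904 216.20361625]] [(0.81, array([169.,  81., 348., 362.]))]
```

View pics/jigA.png

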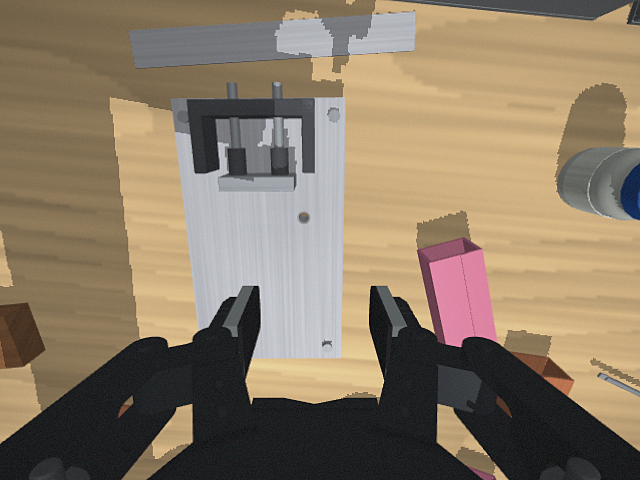

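The hole shows dark at (304,217), the stop face at about (257,184), and the bed's right edge runs from (345,97) to (341,357). I'll take a second, lower view to triangulate the hole.

Emit:
carry_out(delta_pos=[[0.03, -0.03, 0.05], [0.03, -0.03, 0.05], [0.03, -0.03, 0.05]], rot=[[0, 0, 0], [0, 0, 0], [0, 0, 0]])

```text
clock: 2.82
eef_pos: [665.6, -39.7, 169.6]
tcp_rot: [3.141, 0.001, 0.09]
contact_force: [0.2, -0.4, 0.3]
opening: 0.582
grasp_force: 0.0
```

```bash
cat >> h.py <<'E'
def edge(im,rows,lo,hi,side,thr=45):
    "grey/wood border per row (saturation), returns Nx2 px"
    S=cv2.GaussianBlur(cv2.cvtColor(im,cv2.COLOR_BGR2HSV)[...,1],(3,3),0).astype(float); out=[]
    for y in rows:
        g=np.diff(S[y,lo:hi])*side; i=int(g.argmax())
        if g[i]>8: out.append((lo+i+.5,y))
    return np.array(out)
def dark(im,px,w=14):
    x,y=map(int,np.round(px)); p=cv2.cvtColor(im,cv2.COLOR_BGR2GRAY)[y-w:y+w+1,x-w:x+w+1].astype(float)
    m=((p<(p.min()+np.median(p))/2)).astype(np.uint8); n,l,st,c=cv2.connectedComponentsWithStats(m)
    k=1+st[1:,4].argmax(); wt=np.where(l==k,np.median(p)-p,0); ys,xs=np.mgrid[-w:w+1,-w:w+1]
    return np.array([x+(wt*xs).sum()/wt.sum(), y+(wt*ys).sum()/wt.sum()]), st[k].tolist()
def line(P):
    vx,vy,x,y=cv2.fitLine(P[:,:2].astype(np.float32),cv2.DIST_HUBER,0,.01,.01).ravel(); 
    if vx<0: vx,vy=-vx,-vy
    res=(P[:,0]-x)*-vy+(P[:,1]-y)*vx
    return np.degrees(np.arctan2(vy,vx)),np.array([x,y]),np.median(abs(res))
E
python3 - <<'E'
from h import *
s=r.sense(); im=r.grab_frame("wrist"); cB=cam("wrist",s); np.save("jigB.npy",cB[2]); cv2.imwrite("pics/jigB.png",im); print(s["eef_pos"],s["tcp_rot"])
A=cv2.imread("pics/jigA.png"); cA=(cB[0],cB[1],np.load("jigA.npy"))
hA,sa=dark(A,(304,217)); print(hA,sa)
pB=proj(cB,plane(cA,[hA],25))[0]; hB,sb=dark(im,pB); print(pB,hB,sb)
print("tri",tri([(cA,hA),(cB,hB)]), plane(cA,[hA],25),plane(cB,[hB],25), "top too",tri([(cA,hA),(cB,hB),(cam("top"),(344.5,186))]))
R_=plane(cA,edge(A,range(110,250),325,360,1),25); L_=plane(cA,edge(A,range(180,290),165,215,-1),25)
print("right",line(R_),"left",line(L_))
E
```

```text
[665.64492158 -39.74206758 169.64897871] [3.14131942e+00 5.92981914e-04 8.97271982e-02]
[303.39217728 217.25044616] [9, 10, 10, 10, 83]
[336.45089144 265.49919948] [336.44902153 265.01761252] [9, 9, 12, 12, 113]
tri [637.98927206 -60.14868819  23.10847729] [[638.35115066 -60.08502931  25.        ]] [[638.77571901 -60.0372048   25.        ]] top too [639.15069201 -60.81535451  26.89999455]
right (np.float32(5.545124), array([675.78345 , -94.492744], dtype=float32), np.float64(0.23919526093656474)) left (np.float32(5.566428), array([610.2852  ,  50.011177], dtype=float32), np.float64(0.23674655205178835))
```

Run:
```python
from h import *
print(delta((474,244,255),0.0969))
```

```text
(array([-0.1658, -0.2999, -0.0848]), array([ 0.02, -0.04, -0.43]))
```

Emit:
carry_out(delta_pos=[[-0.166, -0.3, -0.085], [-0.166, -0.3, -0.085], [-0.166, -0.3, -0.085], [-0.166, -0.3, -0.085], [-0.166, -0.3, -0.085], [-0.166, -0.3, -0.085], [-0.166, -0.3, -0.085], [-0.166, -0.3, -0.085]], rot=[[0, 0, -0.4], [0, 0, -0.4], [0, 0, -0.4], [0, 0, -0.4], [0, 0, -0.4], [0, 0, -0.4], [0, 0, -0.4], [0, 0, -0.4]])

```text
clock: 3.88
eef_pos: [474.2, 244.3, 255.3]
tcp_rot: [-3.141, -0.002, 0.097]
contact_force: [0.0, -0.9, -0.6]
opening: 0.586
grasp_force: 0.0
```

Run:
```python
from h import *
s=r.sense(); im=r.grab_frame("wrist"); c=cam("wrist",s); np.save("pinA.npy",c[2]); cv2.imwrite("pics/pinA.png",im); print(s["eef_pos"],s["tcp_rot"],s["qvel"].round(3),s["clock"])
for t in ("pin","rack"): print([(round(d["p"],2),np.round(d["box"])) for d in r.recognise(t,"wrist")])
p=proj(c,[(474.4,254,65)])[0]; print(p); x,y=map(int,p)
cv2.imwrite("pics/pinAc.png",cv2.resize(im[y-60:y+60,x-90:x+90],(720,480),interpolation=cv2.INTER_CUBIC))
```

```text
[474.23469401 244.30425269 255.32134726] [-3.14145810e+00 -1.80347060e-03  9.72569036e-02] [-0.016  0.017  0.002  0.003 -0.002  0.001] 3.875
[(0.61, array([290., 201., 315., 231.])), (0.35, array([202., 176., 334., 247.]))]
[(0.74, array([201., 175., 333., 246.])), (0.47, array([596.,   0., 640.,  34.])), (0.42, array([353., 285., 412., 348.]))]
[304.73964885 218.24348313]
```

View pics/pinAc.png

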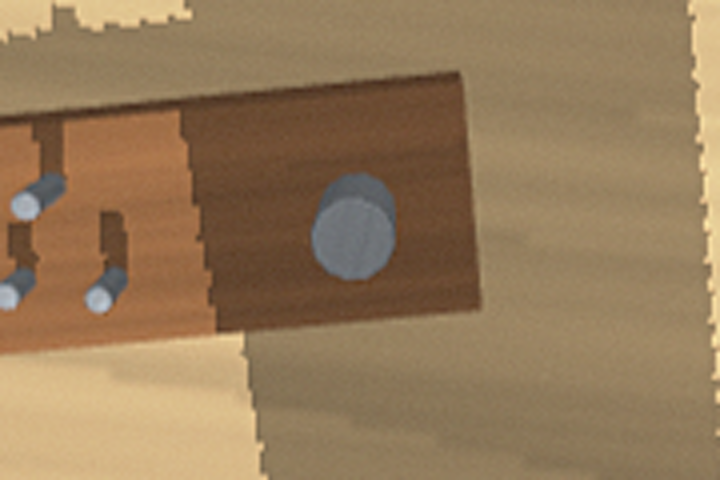

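The pin top is a clean circle, radius about 10 px, centred near pixel (302,217) in the full picture. The punch ends are well to the left of it. Next is a lower view.

Emit:
carry_out(delta_pos=[[0.02, -0.03, 0.06], [0.02, -0.03, 0.06], [0.02, -0.03, 0.06]], rot=[[0, 0, 0], [0, 0, 0], [0, 0, 0]])

```text
clock: 4.4
eef_pos: [490.7, 276.2, 193.9]
tcp_rot: [3.141, 0.002, 0.097]
contact_force: [-0.1, 0.0, 0.7]
opening: 0.587
grasp_force: 0.0
```

```bash
cat >> h.py <<'E'
def circle(im,px,rad,w=40,k=6):
    x,y=map(int,np.round(px)); p=cv2.cvtColor(im,cv2.COLOR_BGR2GRAY)[y-w:y+w,x-w:x+w]
    p=cv2.resize(p,None,fx=k,fy=k,interpolation=cv2.INTER_CUBIC); p=cv2.GaussianBlur(p,(0,0),2)
    H=cv2.HoughCircles(p,cv2.HOUGH_GRADIENT_ALT,1,5,param1=60,param2=.5,minRadius=int(rad*k*.85),maxRadius=int(rad*k*1.15))
    return [] if H is None else [((h[0]+.5)/k-.5+x-w,(h[1]+.5)/k-.5+y-w,h[2]/k) for h in H[0][:4]]
E
python3 - <<'E'
from h import *
s=r.sense(); im=r.grab_frame("wrist"); cB=cam("wrist",s); cv2.imwrite("pics/pinB.png",im); print(s["eef_pos"],s["tcp_rot"],s["clock"])
A=cv2.imread("pics/pinA.png"); cA=(cB[0],cB[1],np.load("pinA.npy"))
a=circle(A,(302,217),10.3); print(a)
p=proj(cB,plane(cA,[(302,217.2)],65))[0]; e=proj(cB,plane(cA,[(302,217.2)],65)+[[0,10,0]])[0]
b=circle(im,p,np.linalg.norm(e-p)); print(p,np.linalg.norm(e-p),b)
x,y=map(int,p); cv2.imwrite("pics/pinBc.png",cv2.resize(im[y-40:y+40,x-60:x+60],(720,480),interpolation=cv2.INTER_CUBIC)); print(x-60,y-40)
if a and b: print(tri([(cA,a[0][:2]),(cB,b[0][:2])]),plane(cA,[a[0][:2]],65),plane(cB,[b[0][:2]],65))
E
```

```text
[490.71970866 276.18037935 193.93310002] [3.14066591e+00 1.63225770e-03 9.69398171e-02] 4.4
[(np.float32(301.91666), np.float32(217.08334), np.float32(10.182281))]
[338.06652999 258.61476293] 12.86459575545149 [(np.float32(336.91666), np.float32(259.41666), np.float32(11.786401))]
278 218
[474.94390806 257.11078625  65.38632876] [[475.24869737 256.72550696  65.        ]] [[474.40156416 257.44986461  65.        ]]
```

Run:
```python
from h import *
print(delta((475,257,110),0.0969),delta((475,257,60),0.0969))
```

```text
(array([-0.0178,  0.0176,  0.0849]), array([ 0.01,  0.01, -0.  ])) (array([-0.0178,  0.0176,  0.1349]), array([ 0.01,  0.01, -0.  ]))
```

Emit:
carry_out(delta_pos=[[-0.018, 0.0176, 0.04], [-0.018, 0.0176, 0.085], [-0.018, 0.0176, 0.11], [-0.018, 0.0176, 0.135], [-0.018, 0.0176, 0.135], [-0.018, 0.0176, 0.135]], rot=[[0, 0, 0], [0, 0, 0], [0, 0, 0], [0, 0, 0], [0, 0, 0], [0, 0, 0]])

```text
clock: 5.2
eef_pos: [475.4, 257.8, 61.0]
tcp_rot: [-3.141, -0.002, 0.097]
contact_force: [-0.9, -0.0, -0.3]
opening: 0.586
grasp_force: 0.0
```

Run:
```python
from h import *
s=r.sense(); im=r.grab_frame("wrist"); print(s["eef_pos"],s["tcp_rot"],s["contact_force"].round(1))
cv2.imwrite("pics/grip0.png",im[200:480,120:520])
```

```text
[475.42334383 257.84592578  61.00080489] [-3.14082107e+00 -1.90691352e-03  9.70679660e-02] [-0.9 -0.  -0.3]
```

View pics/grip0.png

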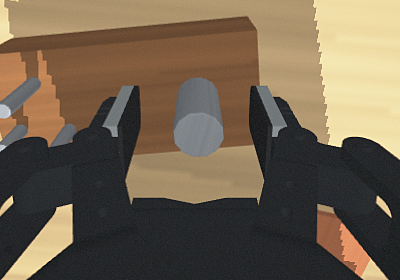

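The pin top is at about (198,135) in the crop, midway between the pads, whose inner faces are at about 133 and 255. I'll close the gripper.

Emit:
carry_out(delta_pos=[[0, 0, 0], [0, 0, 0], [0, 0, 0], [0, 0, 0], [0, 0, 0], [0, 0, 0]], rot=[[0, 0, 0], [0, 0, 0], [0, 0, 0], [0, 0, 0], [0, 0, 0], [0, 0, 0]], claw=0.0, grip_force=40)

```text
clock: 6.0
eef_pos: [475.0, 257.6, 60.4]
tcp_rot: [3.142, -0.001, 0.098]
contact_force: [-0.5, -3.1, 8.3]
opening: 0.222
grasp_force: 38.8
```

Emit:
carry_out(delta_pos=[[0, 0, -0.03], [0, 0, -0.06], [0, 0, -0.1], [0, 0, -0.1], [0, 0, -0.1]], rot=[[0, 0, 0], [0, 0, 0], [0, 0, 0], [0, 0, 0], [0, 0, 0]])

```text
clock: 6.62
eef_pos: [474.1, 257.5, 159.1]
tcp_rot: [3.142, 0.0, 0.098]
contact_force: [-0.5, 0.9, -1.5]
opening: 0.223
grasp_force: 39.6
```

Run:
```python
from h import *
s=r.sense(); im=r.grab_frame("wrist"); print(s["eef_pos"],s["tcp_rot"],s["contact_force"].round(1),s["opening"],s["grasp_force"])
cv2.imwrite("pics/held0.png",im)
cv2.imwrite("pics/held0c.png",cv2.resize(im[230:400,200:440],(720,510)))
c=cam("wrist",s); T=tool(s); g=T@np.array([0,0,6,1]); print("proj of axis pts (top,tip)",proj(c,[(T@np.array([0,0,-4,1]))[:3],(T@np.array([0,0,53,1]))[:3]]))
```

```text
[474.13146907 257.53808795 159.13295776] [3.14153112e+00 1.84721278e-04 9.75202464e-02] [-0.5  0.9 -1.5] 0.22339761001614325 39.598408341407776
proj of axis pts (top,tip) [[315.74365179 334.4160716 ]
 [315.37260408 276.29000342]]
```

View pics/held0c.png

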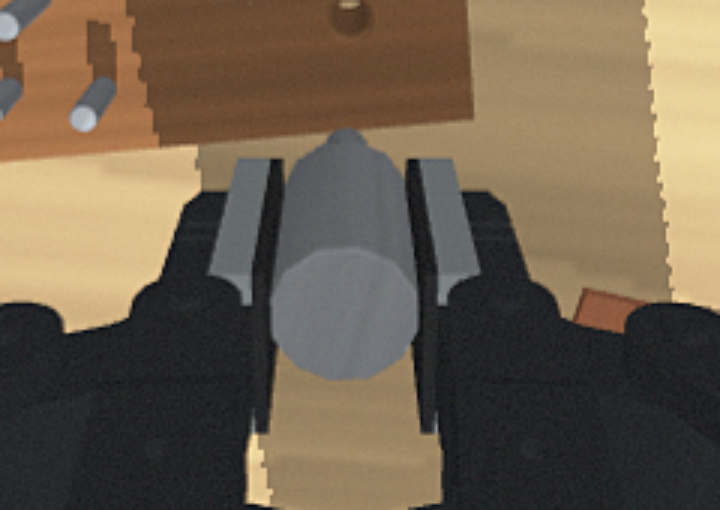

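The pin is held upright with its top at about (314.7,334.7). The rack hole it came from is visible at about (316,234), so it can serve as a reference for placing the pin over the jig hole.

Run:
```python
from h import *
im=cv2.imread("pics/held0.png"); s=r.sense(); c=cam("wrist",s)
g=cv2.cvtColor(im,cv2.COLOR_BGR2GRAY)
print(g[222:250:1,306:328])
for z in (30,): print(plane(c,[(316.3,233.5),(316.8,234.5)],z)-s["eef_pos"])
```

```text
[[ 80  80  81  86  85  80  84  83  82  83  88  81  84  83  82  85  84  84
   84  84  81  87]
 [ 81  85  83  82  84  85  85  80  85  82  81  83  83  83  83  83  85  84
   85  80  80  82]
 [ 83  83  83  83  84  78  83  85  80  83  80  86  84  82  83  86  83  83
   83  84  82  84]
 [ 83  83  86  82  85  85  85  85  79  84  86  83  83  80  83  82  82  81
   82  82  81  81]
 [ 82  84  83  79  79  82  79  84  79  84  81  77  78  81  80  80  80  78
   79  81  80  78]
 [ 78  80  79  82  84  75  84  88  80  82  79  82  80  78  81  82  78  80
   80  80  82  80]
 [ 78  80  78  78  78  77  80  95  75  76  70  72  77  81  83  80  81  83
   84  82  82  84]
 [ 80  82  79  80  83  78  77  75  61  71  66  65  64  67  76  83  86  87
   81  87  85  85]
 [ 80  80  84  84  80  80  70  94 115 119 120 122 111  94  62  74  83  82
   83  84  87  83]
 [ 85  86  86  81  76  69  74 116 157 155 164 150 146 113  57  59  74  82
   86  86  84  86]
 [ 80  84  83  76  75  68  68  87 118 115 131 111  89  54  59  62  64  71
   85  84  84  82]
 [ 85  85  85  78  75  64  73  67  64  61  59  56  58  65  66  60  66  71
   
[... 895 characters left out ...]
 93  88  89  88  89  86  88  86
   85  87  85  86]
 [ 85  89  85  89  83  88  83  86  87  87  83  85  88  82  84  86  83  87
   82  85  84  83]
 [ 86  83  86  83  85  83  84  84  80  82  83  81  83  88  82  84  82  84
   82  80  85  83]
 [ 83  87  81  85  83  84  82  82  82  83  81  89  80  81  82  79  81  79
   80  82  83  83]
 [ 83  81  82  82  83  80  79  80  81  86  80  80  81  78  81  80  79  82
   81  81  81  76]
 [ 79  78  80  77  82  79  80  80  79  80  81  79  81  78  80  79  81  79
   83  83  78  82]
 [ 80  79  81  82  77  82  78  83  78  81  78  79  80  77  80  80  82  78
   78  80  79  80]]
[[   3.06839453   -0.6564352  -128.59057744]
 [   2.32148164   -1.11208812 -128.59057744]]
```

Run:
```python
from h import *
print(delta((636.6,-59.1,154.1),0.0969))
```

```text
(array([0.1312, 0.3308, 0.0045]), array([0.03, 0.07, 0.03]))
```

Emit:
carry_out(delta_pos=[[0.131, 0.331, 0.0045], [0.131, 0.331, 0.0045], [0.131, 0.331, 0.0045], [0.131, 0.331, 0.0045], [0.131, 0.331, 0.0045], [0.131, 0.331, 0.0045], [0.131, 0.331, 0.0045], [0.131, 0.331, 0.0045]], rot=[[0, 0, 0], [0, 0, 0], [0, 0, 0], [0, 0, 0], [0, 0, 0], [0, 0, 0], [0, 0, 0], [0, 0, 0]])

```text
clock: 7.68
eef_pos: [635.9, -58.6, 153.4]
tcp_rot: [-3.141, 0.003, 0.097]
contact_force: [-0.9, 0.0, -1.4]
opening: 0.222
grasp_force: 39.7
```

Emit:
carry_out(delta_pos=[[0, 0, 0], [0, 0, 0]], rot=[[0, 0, 0], [0, 0, 0]])

```text
clock: 7.92
eef_pos: [636.7, -57.9, 154.8]
tcp_rot: [-3.141, 0.0, 0.099]
contact_force: [0.3, 0.6, -0.3]
opening: 0.223
grasp_force: 39.7
```

Run:
```python
from h import *
s=r.sense(); im=r.grab_frame("wrist"); c=cam("wrist",s); print(s["eef_pos"],s["tcp_rot"],s["qvel"].round(3),s["clock"])
cv2.imwrite("pics/held1.png",im); g=cv2.cvtColor(im,cv2.COLOR_BGR2GRAY)
h,st=dark(im,(316,235),11); print(h,st)
T=tool(s)[:3,:3]
d=plane(c,[h],25)-plane(c,[(316.7,235)],25); print("move world",d,"tool",d@T)
print(g[222:250,304:330])
```

```text
[636.66761869 -57.88675571 154.84006091] [-3.14145766e+00  3.36391271e-04  9.88723898e-02] [-0.004 -0.001 -0.006 -0.002 -0.001  0.001] 7.925
[318.32005445 234.66215971] [7, 5, 13, 13, 128]
move world [[ 3.88843657e-01 -1.20242846e+00  2.84217094e-14]] tool [[ 2.68251203e-01  1.23493919e+00 -2.56949663e-04]]
[[188 186 194 197 197 199 200 199 197 198 195 195 195 195 197 195 195 196
  192 194 196 204 200 201 200 202]
 [192 187 198 197 196 200 199 200 198 196 198 196 198 197 197 194 191 197
  190 195 195 198 199 201 202 200]
 [191 189 194 195 195 202 200 198 198 199 194 197 196 197 196 195 192 195
  193 195 197 198 198 197 200 200]
 [190 188 195 197 197 201 197 201 198 198 195 196 197 197 198 198 194 195
  191 192 194 200 201 202 199 201]
 [194 188 197 198 199 201 201 202 196 199 199 200 200 196 197 191 199 199
  197 195 198 198 200 202 199 201]
 [193 191 200 199 201 203 206 202 202 205 196 199 196 193 189 188 193 192
  200 198 200 203 206 204 202 204]
 [194 192 199 199 200 203 202 202 204 199 185 188 165 161 153 156 157 171
  182 191 199 205 202 205 204 203]
 [189 191 199 199 201 202 20
[... 1561 characters left out ...]
83 188 204
  200 200 197 202 208 206 204 207]
 [194 192 196 199 200 199 202 199 200 203 203 204 201 202 203 197 199 198
  197 197 200 202 205 203 205 204]
 [193 192 196 198 197 198 202 200 199 200 201 202 199 198 196 196 198 196
  196 197 198 198 200 202 201 206]
 [191 189 195 198 199 200 201 202 197 200 201 203 199 197 197 196 196 197
  196 196 196 202 205 202 199 202]
 [191 190 197 199 198 201 203 201 200 201 199 200 197 199 197 194 193 199
  193 198 200 201 203 203 203 204]
 [192 192 193 197 197 199 201 200 201 202 203 200 200 201 195 196 199 198
  197 198 199 199 202 202 203 202]
 [195 192 199 197 199 199 203 200 204 199 202 201 203 199 195 198 196 197
  196 193 195 201 204 205 201 205]]
```

Emit:
carry_out(delta_pos=[[0, 0.0015, 0.03], [0, 0.0015, 0.06], [0, 0.0015, 0.071], [0, 0.0015, 0.071], [0, 0.0015, 0.071]], rot=[[0, 0, 0], [0, 0, 0], [0, 0, 0], [0, 0, 0], [0, 0, 0]])

```text
clock: 8.6
eef_pos: [638.0, -60.4, 85.1]
tcp_rot: [3.141, -0.002, 0.098]
contact_force: [-0.1, 0.7, -0.7]
opening: 0.221
grasp_force: 39.7
```

Emit:
carry_out(delta_pos=[[0, 0, 0.003], [0, 0, 0.006], [0, 0, 0.009], [0, 0, 0.011]], rot=[[0, 0, 0], [0, 0, 0], [0, 0, 0], [0, 0, 0]])

```text
clock: 9.1
eef_pos: [637.7, -60.5, 72.9]
tcp_rot: [3.141, -0.001, 0.097]
contact_force: [1.5, 1.0, 0.5]
opening: 0.224
grasp_force: 39.8
```

Emit:
carry_out(delta_pos=[[0, 0, 0.003], [0, 0, 0.006], [0, 0, 0.009], [0, 0, 0.012], [0, 0, 0.014], [0, 0, 0.014]], rot=[[0, 0, 0], [0, 0, 0], [0, 0, 0], [0, 0, 0], [0, 0, 0], [0, 0, 0]])

```text
clock: 9.85
eef_pos: [637.6, -60.5, 58.8]
tcp_rot: [3.141, -0.001, 0.097]
contact_force: [5.4, 0.7, -1.6]
opening: 0.219
grasp_force: 39.6
```

Emit:
carry_out(delta_pos=[[0.0005, 0, 0.001], [0.0005, 0, 0.002], [0.0005, 0, 0.0025], [0.0005, 0, 0.0025]], rot=[[0, 0, 0], [0, 0, 0], [0, 0, 0], [0, 0, 0]])

```text
clock: 10.35
eef_pos: [637.7, -60.5, 56.4]
tcp_rot: [3.142, -0.0, 0.097]
contact_force: [3.5, 0.8, -0.2]
opening: 0.223
grasp_force: 39.9
```

Emit:
carry_out(delta_pos=[[0.0005, 0, 0.0007], [0.0005, 0, 0.0014], [0.0005, 0, 0.0014]], rot=[[0, 0, 0], [0, 0, 0], [0, 0, 0]])

```text
clock: 10.72
eef_pos: [638.0, -60.5, 55.4]
tcp_rot: [-3.142, 0.001, 0.097]
contact_force: [2.4, -0.1, 6.1]
opening: 0.219
grasp_force: 40.6
```

Contact at 6 N upward, so the pin is seated. I'll open only a little (the pipe lane and stop are close) and retreat upward.

Emit:
carry_out(delta_pos=[[0, 0, 0], [0, 0, 0], [0, 0, 0], [0, 0, 0]], rot=[[0, 0, 0], [0, 0, 0], [0, 0, 0], [0, 0, 0]], claw=0.045)

```text
clock: 11.22
eef_pos: [637.9, -60.4, 54.8]
tcp_rot: [-3.141, 0.001, 0.097]
contact_force: [0.4, -0.2, 0.7]
opening: 0.525
grasp_force: 0.0
```

Emit:
carry_out(delta_pos=[[0, 0, -0.02], [0, 0, -0.05], [0, 0, -0.1], [0, 0, -0.14], [0, 0, -0.14], [0, 0, -0.14]], rot=[[0, 0, 0], [0, 0, 0], [0, 0, 0], [0, 0, 0], [0, 0, 0], [0, 0, 0]])

```text
clock: 11.98
eef_pos: [638.0, -60.4, 195.6]
tcp_rot: [3.141, -0.0, 0.097]
contact_force: [-0.3, -0.0, 0.7]
opening: 0.527
grasp_force: 0.0
```

Run:
```python
from h import *
s=r.sense(); im=r.grab_frame("wrist"); c=cam("wrist",s); print(s["eef_pos"],s["tcp_rot"],s["contact_force"].round(1),s["clock"])
p=proj(c,[(638.5,-60,60)])[0]; print(p,circle(im,p,337*10/210,w=40))
x,y=map(int,p); cv2.imwrite("pics/seat.png",cv2.resize(im[max(y-100,0):y+100,x-120:x+120],(720,600))); print(x-120,y-100)
print(delta((437,-322,230),-0.04))
```

```text
[637.95585586 -60.41536138 195.59082559] [ 3.14148097e+00 -4.62409357e-04  9.73999416e-02] [-0.3 -0.   0.7] 11.975
[314.62817825 234.3465611 ] []
194 134
(array([-0.2251,  0.2409, -0.0351]), array([-0.01,  0.06,  7.88]))
```

View pics/seat.png

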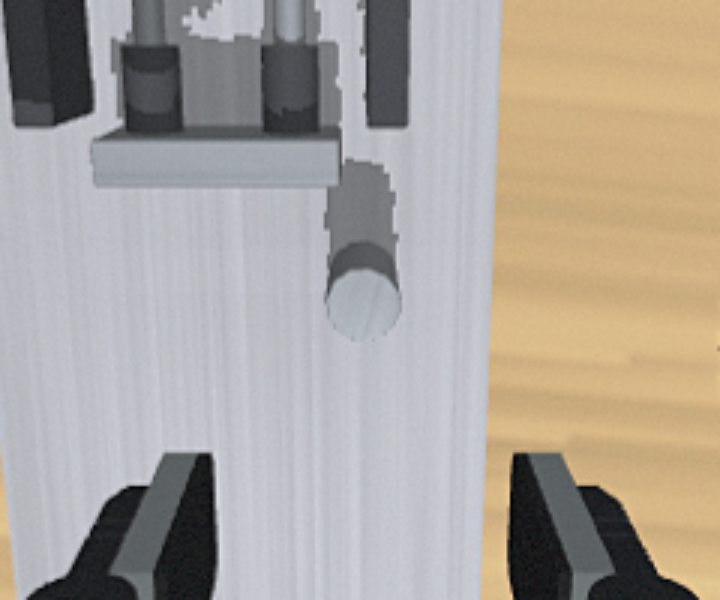

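The pin is seated, its top at about (315,235), and the stop is at rest. Now the pipe.

Emit:
carry_out(delta_pos=[[-0.225, 0.241, -0.02], [-0.225, 0.241, -0.02], [-0.225, 0.241, -0.02], [-0.225, 0.241, -0.02], [-0.225, 0.241, -0.02], [-0.225, 0.241, -0.02], [-0.225, 0.241, -0.02], [-0.225, 0.241, -0.02]], rot=[[0, 0, 7.9], [0, 0, 7.9], [0, 0, 7.9], [0, 0, 7.9], [0, 0, 7.9], [0, 0, 7.9], [0, 0, 7.9], [0, 0, 7.9]], claw=0.085)

```text
clock: 13.02
eef_pos: [438.2, -321.1, 214.4]
tcp_rot: [-3.141, 0.001, -0.04]
contact_force: [0.1, 0.3, -0.5]
opening: 0.998
grasp_force: 0.0
```

Run:
```python
from h import *
s=r.sense(); im=r.grab_frame("wrist"); c=cam("wrist",s); np.save("pipeA.npy",c[2]); cv2.imwrite("pics/pipeA.png",im); print(s["eef_pos"],s["tcp_rot"],s["qvel"].round(3),s["clock"])
for d in r.cut_out("pipe","wrist"):
    ys,xs=np.nonzero(d["mask"]); h=cv2.cvtColor(im,cv2.COLOR_BGR2HSV)[d["mask"]].mean(0).round()
    print(round(d["p"],2),np.round(d["box"]),h)
```

```text
[ 438.21897378 -321.13588138  214.40735475] [-3.14060378e+00  6.01651535e-04 -3.98835438e-02] [ 0.015 -0.001 -0.002 -0.003  0.    -0.002] 13.025
0.72 [119.   1. 258. 159.] [169. 105. 180.]
0.61 [264. 311. 335. 398.] [168.  97. 192.]
0.6 [295. 153. 352. 288.] [ 10. 145. 191.]
```

View pics/pipeA.png

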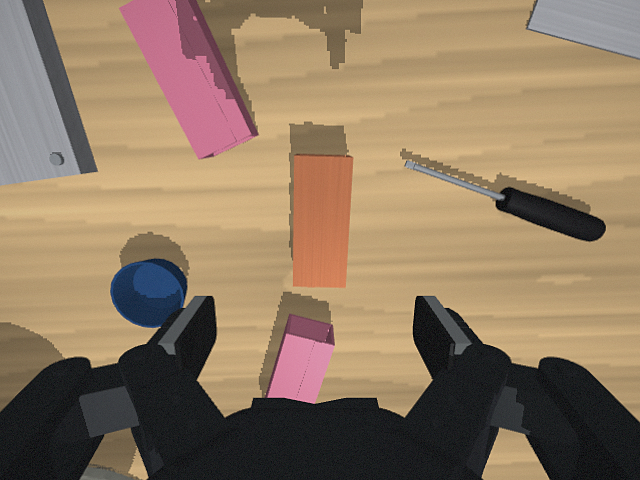

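The copper pipe's top face spans (294,155), (352,157), (346,287) and (293,286). The pink pieces and the tin are clear of the grasp.

```bash
cat >> h.py <<'E'
def piperect(im,c,z,near):
    h=cv2.cvtColor(im,cv2.COLOR_BGR2HSV); m=cv2.inRange(h,(3,110,100),(14,255,255))
    m=cv2.morphologyEx(m,cv2.MORPH_OPEN,np.ones((5,5)))
    C=min(cv2.findContours(m,cv2.RETR_EXTERNAL,cv2.CHAIN_APPROX_NONE)[0],key=lambda q:-1e9*(cv2.pointPolygonTest(q,(float(near[0]),float(near[1])),False)>0)-cv2.contourArea(q))
    P=plane(c,C[:,0],z)[:,:2].astype(np.float32); return cv2.minAreaRect(P),cv2.boundingRect(C),cv2.minAreaRect(C)
E
python3 - <<'E'
from h import *
im=cv2.imread("pics/pipeA.png"); c=cam("wrist"); c=(c[0],c[1],np.load("pipeA.npy"))
for z in (40,): print(z,piperect(im,c,z,(322,220)))
print(plane(c,[(294,155),(352,157),(346,287),(293,286)],40))
E
```

```text
40 (((436.5386047363281, -326.2952880859375), (50.20451736450195, 122.03650665283203), 86.25051879882812), (293, 154, 60, 134), ((321.7796325683594, 220.63650512695312), (58.39924621582031, 133.29458618164062), 1.2453643083572388))
[[ 497.5893925  -305.69076228   40.        ]
 [ 494.0173159  -354.39695531   40.        ]
 [ 374.92812909 -347.82114276   40.        ]
 [ 377.90639577 -297.92056125   40.        ]]
```

Run:
```python
from h import *
print(delta((401.3,-324.4,140),-0.063))
```

```text
(array([-0.037 ,  0.0049,  0.0747]), array([-0.03,  0.02,  1.39]))
```

Emit:
carry_out(delta_pos=[[-0.037, 0.0049, 0.03], [-0.037, 0.0049, 0.075], [-0.037, 0.0049, 0.075], [-0.037, 0.0049, 0.075]], rot=[[0, 0, 1.4], [0, 0, 1.4], [0, 0, 1.4], [0, 0, 1.4]])

```text
clock: 13.62
eef_pos: [401.7, -325.5, 141.1]
tcp_rot: [3.141, -0.001, -0.064]
contact_force: [0.8, 0.2, -0.3]
opening: 0.993
grasp_force: 0.0
```

Run:
```python
from h import *
s=r.sense(); im=r.grab_frame("wrist"); c=cam("wrist",s); cv2.imwrite("pics/pipeB.png",im); print(s["eef_pos"],s["tcp_rot"],s["clock"])
A=cv2.imread("pics/pipeA.png"); cA=(c[0],c[1],np.load("pipeA.npy"))
f=[(294,155),(352,157),(346,287),(293,286)]
gA=cv2.cvtColor(A,cv2.COLOR_BGR2GRAY); gB=cv2.cvtColor(im,cv2.COLOR_BGR2GRAY); cr=(30,30,.01)
ref=lambda g,p: cv2.cornerSubPix(g,np.array(p,np.float32).reshape(-1,1,2),(6,6),(-1,-1),(3,30,.01))[:,0]
a=ref(gA,f); b0=proj(c,plane(cA,a,40)); b=ref(gB,b0); print(a,b0,b)
for i in range(4): print(tri([(cA,a[i]),(c,b[i])]).round(1))
print(piperect(im,c,40,b0.mean(0)))
```

```text
[ 401.74736776 -325.54804657  141.05702733] [ 3.14110762e+00 -7.97699656e-04 -6.36952586e-02] 13.625
[[289.32718 152.66772]
 [347.87988 154.1305 ]
 [344.7488  287.28537]
 [293.      286.     ]] [[265.34145323  96.39548303]
 [347.28731959  96.4495366 ]
 [347.29704053 283.46252065]
 [277.91578735 283.30384882]] [[265.34146   96.395485]
 [347.28732   96.44954 ]
 [347.62674  283.562   ]
 [277.9158   283.30386 ]]
[ 499.6 -301.9   40. ]
[ 496.5 -351.    40. ]
[ 371.8 -347.2   33.7]
[ 377.9 -297.9   40. ]
(((435.85882568359375, -326.18585205078125), (50.237545013427734, 120.41490936279297), 86.14390563964844), (272, 100, 83, 185), ((313.0, 192.0), (184.0, 82.0), 90.0))
```

Run:
```python
from h import *
print(delta((401,-324.3,30),-0.066))
```

```text
(array([-0.0013, -0.0017,  0.1115]), array([ 0.07, -0.1 ,  0.13]))
```

Emit:
carry_out(delta_pos=[[-0.001, -0.001, 0.04], [-0.001, -0.001, 0.08], [-0.001, -0.001, 0.1], [-0.001, -0.001, 0.111], [-0.001, -0.001, 0.111]], rot=[[0, 0, 0], [0, 0, 0], [0, 0, 0], [0, 0, 0], [0, 0, 0]])

```text
clock: 14.3
eef_pos: [400.2, -324.7, 29.5]
tcp_rot: [3.141, -0.001, -0.065]
contact_force: [0.0, -0.3, -0.3]
opening: 0.998
grasp_force: 0.0
```

Emit:
carry_out(delta_pos=[[0, 0, 0], [0, 0, 0], [0, 0, 0], [0, 0, 0], [0, 0, 0], [0, 0, 0]], rot=[[0, 0, 0], [0, 0, 0], [0, 0, 0], [0, 0, 0], [0, 0, 0], [0, 0, 0]], claw=0.03, grip_force=60)

```text
clock: 15.05
eef_pos: [400.2, -324.9, 30.1]
tcp_rot: [3.141, -0.001, -0.065]
contact_force: [-0.8, 1.2, 7.9]
opening: 0.579
grasp_force: 62.3
```

Emit:
carry_out(delta_pos=[[0, 0, -0.03], [0, 0, -0.07], [0, 0, -0.11], [0, 0, -0.11], [0, 0, -0.11]], rot=[[0, 0, 0], [0, 0, 0], [0, 0, 0], [0, 0, 0], [0, 0, 0]])

```text
clock: 15.68
eef_pos: [399.0, -324.0, 138.4]
tcp_rot: [-3.141, 0.001, -0.065]
contact_force: [0.1, 0.4, -3.6]
opening: 0.571
grasp_force: 64.2
```

Run:
```python
from h import *
s=r.sense(); im=r.grab_frame("wrist"); c=cam("wrist",s); cv2.imwrite("pics/pipeH.png",im); print(s["eef_pos"],s["tcp_rot"],s["grasp_force"],s["wrist_torque"])
T=tool(s); zt=s["eef_pos"][2]+10
p=proj(c,[(T@np.array([35,0,-10,1]))[:3]])[0]
q=piperect(im,c,zt,p); print(q)
print("in tool:",T[:2,:2].T@(np.array(q[0][0])-s["eef_pos"][:2]))
print(delta((562,-30.6,140),.0969))
```

```text
[ 399.03993965 -324.03009824  138.40619187] [-3.14112295e+00  6.91757820e-04 -6.48673727e-02] 64.17151808738708 [-0.00591646  0.14658238 -0.02643431]
(((434.9778137207031, -325.807373046875), (49.8664665222168, 120.2588119506836), 86.43681335449219), (226, 49, 175, 350), ((313.0, 223.5), (349.0, 174.0), 90.0))
in tool: [35.97748902 -0.55603566]
(array([ 0.1439, -0.3032, -0.002 ]), array([-0.08,  0.09, -9.27]))
```

Run:
```python
from h import *
print(delta((558.7,-29.9,138),.0969))
```

```text
(array([ 0.1406, -0.3036, -0.    ]), array([-0.08,  0.09, -9.27]))
```

Emit:
carry_out(delta_pos=[[0.0176, -0.038, 0], [0.0352, -0.076, 0], [0.06, -0.13, 0], [0.085, -0.184, 0], [0.11, -0.237, 0], [0.1306, -0.282, 0], [0.1406, -0.3036, 0], [0.1406, -0.3036, 0]], rot=[[0, 0, -2], [0, 0, -4], [0, 0, -6], [0, 0, -8], [0, 0, -9.27], [0, 0, -9.27], [0, 0, -9.27], [0, 0, -9.27]])

```text
clock: 16.73
eef_pos: [559.3, -29.1, 137.2]
tcp_rot: [-3.141, 0.003, 0.099]
contact_force: [-1.1, -0.1, -3.8]
opening: 0.573
grasp_force: 64.2
```

Emit:
carry_out(delta_pos=[[0, 0, 0], [0, 0, 0]], rot=[[0, 0, 0], [0, 0, 0]])

```text
clock: 16.98
eef_pos: [558.8, -31.6, 138.5]
tcp_rot: [-3.142, 0.001, 0.096]
contact_force: [-0.1, 0.3, -3.9]
opening: 0.577
grasp_force: 64.2
```

Run:
```python
from h import *
s=r.sense(); im=r.grab_frame("wrist"); c=cam("wrist",s); cv2.imwrite("pics/pipeJ.png",im); print(s["eef_pos"],s["tcp_rot"],s["contact_force"].round(1),s["clock"])
print(delta((558.7,-29.9,62),.0969))
```

```text
[558.80635046 -31.56431598 138.46178515] [-3.14155325e+00  1.25121722e-03  9.57762445e-02] [-0.1  0.3 -3.9] 16.975
(array([-0.0001, -0.0017,  0.0767]), array([-0.  ,  0.05, -0.07]))
```

View pics/pipeJ.png

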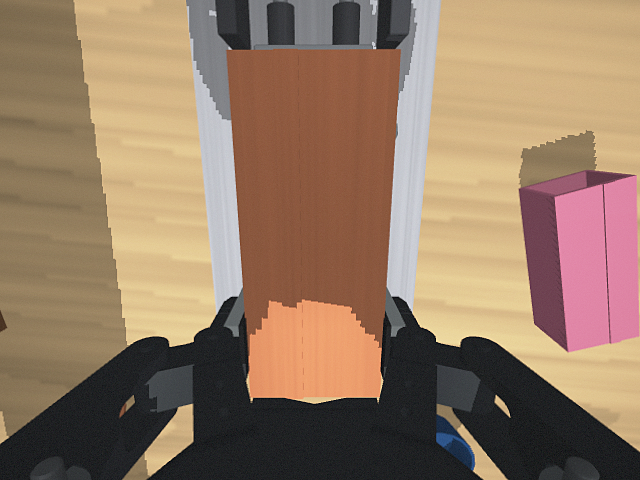

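The pipe sits over the lane, aligned with the jig and short of the stop, its front edge at row 50. I'll lower it.

Emit:
carry_out(delta_pos=[[0, -0.0012, 0.03], [0, -0.0012, 0.06], [0, -0.0012, 0.074], [0, -0.0012, 0.074], [0, -0.0012, 0.074]], rot=[[0, 0, 0], [0, 0, 0], [0, 0, 0], [0, 0, 0], [0, 0, 0]])

```text
clock: 17.65
eef_pos: [560.2, -29.7, 65.9]
tcp_rot: [3.141, -0.001, 0.097]
contact_force: [-0.2, 0.0, -2.7]
opening: 0.577
grasp_force: 64.1
```

Run:
```python
from h import *
s=r.sense(); im=r.grab_frame("wrist"); c=cam("wrist",s); cv2.imwrite("pics/low.png",im); print(s["eef_pos"],s["tcp_rot"],s["contact_force"].round(1))
p=s["eef_pos"][:2]; n=np.array([-.0967,.9953]); u=np.array([.9953,.0967]); print("jig x,y of TCP",p@u-604.16,p@n+84.8)
```

```text
[560.18629122 -29.66388878  65.90782508] [ 3.14140214e+00 -1.36424370e-03  9.66088209e-02] [-0.2  0.  -2.7]
jig x,y of TCP -49.47508239391766 1.1055171325289734
```

Emit:
carry_out(delta_pos=[[0, 0, 0.005], [0, 0, 0.008], [0, 0, 0.0095], [0, 0, 0.0095]], rot=[[0, 0, 0], [0, 0, 0], [0, 0, 0], [0, 0, 0]])

```text
clock: 18.2
eef_pos: [559.4, -29.4, 55.4]
tcp_rot: [-3.142, 0.0, 0.097]
contact_force: [-0.1, 0.1, -3.3]
opening: 0.575
grasp_force: 64.4
```

Emit:
carry_out(delta_pos=[[0, 0, 0.0005], [0, 0, 0.001], [0, 0, 0.001]], rot=[[0, 0, 0], [0, 0, 0], [0, 0, 0]])

```text
clock: 18.58
eef_pos: [559.5, -29.4, 55.1]
tcp_rot: [3.142, -0.0, 0.097]
contact_force: [-2.3, 0.1, 7.3]
opening: 0.575
grasp_force: 65.5
```

Emit:
carry_out(delta_pos=[[0.0015, 0, -0.0004], [0.003, 0, -0.0004], [0.0045, 0, -0.0004], [0.006, 0, -0.0004], [0.007, 0, -0.0004], [0.007, 0, -0.0004]], rot=[[0, 0, 0], [0, 0, 0], [0, 0, 0], [0, 0, 0], [0, 0, 0], [0, 0, 0]])

```text
clock: 19.32
eef_pos: [566.1, -28.8, 55.1]
tcp_rot: [-3.142, 0.001, 0.097]
contact_force: [-5.6, 0.1, 6.6]
opening: 0.572
grasp_force: 65.4
```

Emit:
carry_out(delta_pos=[[0.001, 0, -0.0005], [0.002, 0, -0.0005], [0.002, 0, -0.0005]], rot=[[0, 0, 0], [0, 0, 0], [0, 0, 0]])

```text
clock: 19.7
eef_pos: [568.9, -28.5, 55.3]
tcp_rot: [3.142, -0.001, 0.097]
contact_force: [-0.1, -0.4, -2.5]
opening: 0.58
grasp_force: 64.2
```

Emit:
carry_out(delta_pos=[[0.0015, 0, 0], [0.003, 0, 0], [0.0045, 0, 0], [0.006, 0, 0], [0.006, 0, 0]], rot=[[0, 0, 0], [0, 0, 0], [0, 0, 0], [0, 0, 0], [0, 0, 0]])

```text
clock: 20.32
eef_pos: [573.7, -28.0, 55.2]
tcp_rot: [-3.141, 0.002, 0.097]
contact_force: [-5.1, -0.1, 1.3]
opening: 0.577
grasp_force: 64.8
```

Emit:
carry_out(delta_pos=[[0.0015, 0, 0], [0.003, 0, 0], [0.0045, 0, 0], [0.006, 0, 0], [0.007, 0, 0], [0.007, 0, 0]], rot=[[0, 0, 0], [0, 0, 0], [0, 0, 0], [0, 0, 0], [0, 0, 0], [0, 0, 0]])

```text
clock: 21.08
eef_pos: [578.4, -27.5, 55.2]
tcp_rot: [-3.141, 0.006, 0.097]
contact_force: [-14.8, -1.8, 10.0]
opening: 0.576
grasp_force: 65.9
```

Emit:
carry_out(delta_pos=[[0.0005, 0, -0.0005], [0.001, 0, -0.0008], [0.001, 0, -0.0008]], rot=[[0, 0, 0], [0, 0, 0], [0, 0, 0]])

```text
clock: 21.45
eef_pos: [579.8, -27.4, 55.5]
tcp_rot: [-3.141, 0.005, 0.097]
contact_force: [-10.9, -1.9, 1.6]
opening: 0.572
grasp_force: 64.7
```

Run:
```python
from h import *
s=r.sense(); im=r.grab_frame("wrist"); c=cam("wrist",s); print(s["eef_pos"],s["tcp_rot"],s["contact_force"].round(1),s["wrist_torque"].round(2))
cv2.imwrite("pics/press.png",cv2.resize(im[0:260,160:500],(800,612))[:600])
```

```text
[579.78250562 -27.35177596  55.48260171] [-3.14104039  0.00523526  0.09656867] [-10.9  -1.9   1.6] [-0.36  1.25 -0.29]
```

View pics/press.png

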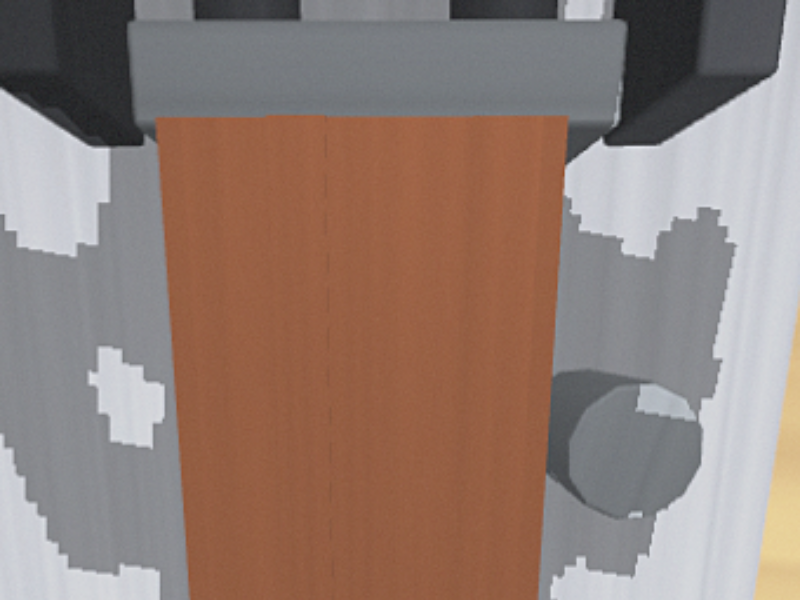

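The pipe end sits flat on the stop face, at about row 117 of the crop. The face's foot at row 163 is still about 3 mm short of the cheek ends at row 146. The pin stands clear at (635,450), so I'll press a little further.

Emit:
carry_out(delta_pos=[[0.001, 0, -0.0002], [0.002, 0, -0.0004], [0.003, 0, -0.0006], [0.004, 0, -0.0007], [0.004, 0, -0.0007], [0.004, 0, -0.0007]], rot=[[0, 0, 0], [0, 0, 0], [0, 0, 0], [0, 0, 0], [0, 0, 0], [0, 0, 0]])

```text
clock: 22.25
eef_pos: [582.9, -27.0, 55.8]
tcp_rot: [-3.141, 0.007, 0.097]
contact_force: [-11.6, -2.8, 0.5]
opening: 0.578
grasp_force: 64.6
```

Run:
```python
from h import *
s=r.sense(); im=r.grab_frame("wrist"); c=cam("wrist",s); print(s["eef_pos"],s["tcp_rot"],s["contact_force"].round(1),s["wrist_torque"].round(2),s["qvel"].round(3))
p=s["eef_pos"][:2]; n=np.array([-.0967,.9953]); u=np.array([.9953,.0967]); print("jig x,y of TCP",p@u-604.16,p@n+84.8)
cv2.imwrite("pics/press2.png",cv2.resize(im[0:260,160:500],(800,612))[:600])
```

```text
[582.89288588 -27.02254199  55.75589315] [-3.14092073  0.0070872   0.09659394] [-11.6  -2.8   0.5] [-0.46  1.59 -0.27] [-0.    -0.001  0.     0.001 -0.    -0.001]
jig x,y of TCP -26.61979049648346 1.5387218952970159
```

Emit:
carry_out(delta_pos=[[0.0003, 0, 0], [0.0003, 0, 0], [0.0003, 0, 0], [0.0003, 0, 0], [0.0003, 0, 0], [0.0003, 0, 0]], rot=[[0, 0, 0], [0, 0, 0], [0, 0, 0], [0, 0, 0], [0, 0, 0], [0, 0, 0]])

```text
clock: 23.05
eef_pos: [583.0, -27.0, 55.7]
tcp_rot: [-3.141, 0.007, 0.097]
contact_force: [-12.6, -2.6, 1.3]
opening: 0.58
grasp_force: 64.6
```

```bash
python3 -c "
from rig import r
print(r.sign_off())"
```

```text
the job is handed in; nothing more can be done
None
```

I handed the job in at about 23 s with the pin seated and released in the jig hole; the hand-in returned no verdict. The pipe is held flat on the bed against the stop at about 12 N, with the face about 14.5 mm in by position and force reading.

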